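# Set the caul, move the clamp's tail slide in by one hole and hold its pin home

## Task

One of the two panel clamps under the glued panel is snug; the other's tail slide is pinned one hole too far out. Stand the spare caul block (on the bench beyond the bars' tail ends) squarely on that open clamp's bar, close to the panel's edge as in the snug one; then pull up the lock plunger's knob, slide the tail slide towards the panel to the next hole and let the pin drop in, leaving the panel, the snug clamp and the other loose things where they are. Finish while still holding that knob and pressing it firmly down (a good kilo of push), pin fully home: its spring is tired, so keep it pressed while I wind in the screw at the other end.

Things in the scene. Friction and masses are not known exactly. Their poses are not given: they have to be found in the camera images.
- clamp_open: the clamp to be set (fixed): square steel tube 30 x 30 x 565 mm, top face 50 mm up, 12 mm holes in it at 40 mm pitch. Two such clamps lie parallel 130 mm apart, which is which varies; the open one has the wide gap (71 mm) between tail jaw and panel. Origin under the bar at bench height; z up, y along the bar from the screw head to the tail slide, so towards the panel is -y
- lock_plunger_knob (a point): centre of the black plunger knob on the open clamp's tail slide, 88 mm up with the pin home: upright cylinder, 28 mm across, from 75 to 101 mm up. The jaw (88 mm high) stands 33 mm from the knob's axis on the panel side, so best close the fingers across the bar (the clamp's x), where nothing beside the knob is above 56 mm save the bush below it
- caul_center (a point): centre of the spare caul: a dark hardwood block 50 x 24 x 30 mm (its x, y, z), lying on the bench beyond the tail ends of the bars, its 30 mm upright (centre 15 mm up). Taken by its 50 mm length, the fingers come down on either side of the bar
- caul_place (a point): where the caul's centre is to be: on the open clamp's bar (15 mm above its top face, 65 mm above the bench), 115 mm along the clamp's y axis, which leaves 3 mm to the panel's edge; the caul's length lies across the bar (the clamp's x), its 24 mm along the bar. Anything up to 5 mm off along the bar, 10 mm across it will do
- set_caul_center (a point): centre of the like caul already in place between the snug clamp's jaw and the panel
- next_hole (a point): centre of the hole, in the bar's top face (50 mm above the bench), into which the pin has to go; 40 mm along the clamp's -y axis from the hole it is in now. The holes give the pin about 1.2 mm of play either way
- lock_plunger (a joint): height of the knob above home, m: 0 = knob's shoulder down on its bush (22 mm across, 55 to 75 mm up), 10 mm round-ended pin 9 mm deep in the bar; grows as it is pulled up. The pin is clear of the bar from 0.009, the stop is at 0.016. The spring pulls it down with about 4 N at home, 6 N fully up; between holes the pin rides on the bar
- tail_slide (a joint): position of the open clamp's tail slide along the bar, m: 0 = present hole, +0.040 = next hole towards the panel (a 31 mm gap between jaw and panel remains there, for the caul). About 2 N of friction; it carries the plunger, so it can be drawn along by the raised knob
- tight_plunger_knob (a point): centre of the like knob of the other, snug clamp, whose jaw and caul are against the panel: leave it alone
- tight_plunger (a joint): height of the snug clamp's knob above home, m; stays 0
- tight_slide (a joint): position of the snug clamp's tail slide, m; stays 0
- panel: the glued panel of four staves, 250 mm across the bars, 200 mm along them, 20 mm thick, lying loose on both bars (underside 50 mm, top 70 mm above the bench); origin at the centre of its underside
- glue_brush: flat glue brush, 170 mm long, lying on the panel
- glue_bottle: upright glue bottle, 62 mm across, 185 mm tall, standing on the near right of the bench
- offcut: pale wooden offcut 26 x 95 x 18 mm lying on the bench between the two bars at the tail end
- tape_measure: tape measure 68 x 34 x 62 mm on the left
- try_square: joiner's try square lying on the near left of the bench, 16 mm thick
- spring_clamp: black plastic spring clamp, 22 mm high, lying on the near right of the bench
- filler_tin: round tin 84 mm across, 75 mm tall, on the left of the bench

How it is judged:
By the outcome, as a careful person would: the job done as asked, in the order asked, and still so for the second after the job is handed in, while the arm keeps its last pose, push and grip.
It also fails if it takes over 45 s, if anything falls off the work surface, if the arm or the gripper's body presses on something with over 40 N, if the wrist force passes 120 N, or if a joint passes its speed limit or range.

## Robot

A 6-joint arm with a two-finger parallel gripper is mounted at the origin on the work surface. World frame = base frame: x ahead of the robot, y to its left, z up, the work surface at z = 0. Lengths are in m, angles in rad, forces in N, time in s.
With the tool pointing down it reaches from about 0.375 to 0.9 m from the base axis. Payload 3.1 kg.
Tool frame: the origin (TCP) lies at the very end of the fingers, on their centre line; the grasp point (between the pads) lies 19 mm behind it; z points along the fingers, y is the line along which they close (so a half turn about z gives the same grasp; the last joint's range is limited). The gripper opens to 87 mm and grips with 3 to 60 N. Pads are 19 mm wide; open, the fingers measure 117 mm over their backs; the gripper's body (75 mm by 190 mm) begins 51 mm behind the grasp point.
Start: joints at [0.936, 0.527, 1.433, -0, 1.181, -0.178], TCP at [0.275, 0.561, 0.223] pointing down, gripper open.
Joint ranges: [-3.08, 3.08], [-0.75, 2.2], [0.22, 2.44], [-1.43, 4.57], [0, 2.65], [-2.85, 2.85]. Speed limits (rad/s): [2.79, 2.79, 3.14, 3.14, 3.14, 3.14].

## Interface

Orientations are given as a unit quaternion [x, y, z, w].
In Python, from rig import robot gives the robot as it stands. The module is installed in compiled form; this text tells all that it offers.
- The arm moves only by the tool servo_tool, never from a script. Its argument "rows" is one flat list of numbers, 5 for each row, row after row: the closure, from -1 (fully open) to 1 (shut), so that 0 is half open, then the shift along the tool's x, y, z in m, then the turn about the tool's z in degrees. A call has 1 to 5 rows; each row shifts and turns the commanded pose from where the row before left it, along the tool's axes as they then stand; what a row does not reach is not made up. A row lasts 1/12 s, in which the tool goes at most 41.7 mm and 7.16 degrees, less where a joint would pass 70% of its speed; a pose out of reach is approached as far as the arm can. A call with a gripper value outside its range is refused whole. The fingers move at their own pace and stop on an object; "newtons" is the grip in N (left out, the last holds). Time passes only in rows, so rows that do not move let the fingers close. It gives the time, the measured TCP pose, the force, the opening and the grip force at its end, in the units of the state.
- robot.get_obs(): the state, without advancing time (a new reading comes with each control period).
- robot.camera(name): name is "scene" or "top" or "wrist"; returns a dict with "pixels" (384x512x3 uint8, red, green, blue), "intrinsics" (3x3 intrinsics, pixels), "rvec" (rotation vector, rad) and "tvec" (3), from world to camera coordinates, as OpenCV has them; the wrist camera has in their place "mount" (4x4, takes a point from camera to tool coordinates, whose origin is the TCP and whose axes are the flange's). Camera axes: x right, y down, z forward; pixel columns grow to the right and rows downward; lengths in m; the calibration is good to about 2 mm. A picture is of the moment at which its call begins: read the wrist's pose just before it. There is no depth.
- robot.hand_in(): hands the job in; it is judged then, once.
Trained networks look in a picture, given as the dict that the camera call returned (one of the last four; its "shot" number tells which), for a name from the list of things; names that differ only in an ending like _2 or _b are one class to them, and where a whole thing is asked for, a point or a joint stands for the part that bears it (a point fixed in the world has none). Each returns a list of dicts, best first, with "score" (0 to 1); they miss things now and then, are a little off and sometimes report something else, mostly with a low value. They report only what shows in the picture. A call takes as long as a camera call.
- robot.spot_in(picture, query): "at" ([x, y, z] in m, in world coordinates, good to about 4 mm: the middle of the surface that is visible of it).
- robot.outline_of(picture, query): "region" (384x512 bool, what is visible of it).
- robot.place_of(picture, query): "at" ([x, y, z] in m, in world coordinates, good to about 4 mm: a listed point, or the origin of a listed thing).
The state is a dict: "time": time; "q": joint angles; "joint_velocities": joint speeds; "joint_torque": joint torques, N m; "position": TCP position; "tool_rot": TCP orientation; "ft_force": force on the tool from outside, world axes, zero at the start; "moment": the same for the moment, N m; "grip_width": finger opening in m; "grip_force": force on a finger pad.
Only numpy, scipy, OpenCV 4.12 (cv2) and the standard library are available. Lean on these libraries where they do the work, as an engineer would, in place of code of your own. Each camera call takes 0.05 s, during which the arm holds its last target. There are 200 camera calls.

## Working session

There is one attempt and no reset: what is moved stays moved. The work goes in short steps, Python scripts to look and compute and a tool call to move; the robot and the scene stay as the last step left them, time stands still between calls to the robot, and variables do not carry over. Pictures are saved under pics/ and viewed, at most 10 in all, crops included, and the job is handed in when it is done.

Besides the shell and the picture viewer there is one more tool, called after "Request:" by a JSON object that holds its "api" and its "payload", one argument or row to a line. servo_tool: Moves the arm, as the interface text tells. Its arguments: {"type":"object","properties":{"rows":{"type":"array","items":{"type":"number"}},"newtons":{"type":"number"}},"required":["rows"]}

```bash
mkdir -p pics; cat > h.py <<'E'
import numpy as np,cv2
from scipy.spatial.transform import Rotation as R
from rig import robot
def ray(p,uv,z):
    K=np.array(p["intrinsics"]);Rm=cv2.Rodrigues(np.array(p["rvec"],float))[0];t=np.array(p["tvec"],float).ravel()
    d=Rm.T@np.linalg.inv(K)@np.array([uv[0],uv[1],1.]);c=-Rm.T@t
    return c+d*(z-c[2])/d[2]
E
python3 - <<'E'
from h import *
np.set_printoptions(precision=4,suppress=True)
o=robot.get_obs();print(o["time"],o["position"],o["tool_rot"],o["ft_force"],o["grip_width"],R.from_quat(o["tool_rot"]).as_matrix())
for n in("top","scene"):
    p=robot.camera(n);cv2.imwrite(f"pics/{n}0.png",p["pixels"][:,:,::-1])
    for q in["clamp_open","lock_plunger_knob","caul_center","caul_place","set_caul_center","next_hole","tight_plunger_knob","panel","offcut"]:
        print(n,q,[(np.round(d["at"],4),round(d["score"],2)) for d in robot.place_of(p,q)[:2]])
E
```

```text
0.0 [0.2746 0.5606 0.2216] [ 0.2259  0.9741 -0.001  -0.0005] [-0.0089  0.3669  0.0382] 0.08715375157914255 [[-0.8979  0.4402 -0.0013]
 [ 0.4402  0.8979 -0.0018]
 [ 0.0004 -0.0022 -1.    ]]
top clamp_open []
top lock_plunger_knob [(array([0.6281, 0.0276, 0.0888]), 0.55)]
top caul_center [(array([0.6071, 0.2156, 0.016 ]), 0.67), (array([ 0.3133, -0.4824,  0.0031]), 0.42)]
top caul_place [(array([ 0.6353, -0.0725,  0.0682]), 0.93)]
top set_caul_center [(array([ 0.5057, -0.0821,  0.0681]), 0.55)]
top next_hole [(array([ 0.6311, -0.0122,  0.0502]), 0.81), (array([0.326 , 0.3912, 0.0025]), 0.54)]
top tight_plunger_knob [(array([ 0.5006, -0.0276,  0.0852]), 0.48)]
top panel [(array([ 0.5784, -0.1936,  0.0488]), 0.59)]
top offcut [(array([ 0.5726,  0.0258, -0.0004]), 0.8), (array([ 0.6313, -0.012 ,  0.0521]), 0.55)]
scene clamp_open []
scene lock_plunger_knob [(array([0.6297, 0.0239, 0.0875]), 0.65), (array([0.326 , 0.3875, 0.0007]), 0.58)]
scene caul_center [(array([0.603 , 0.2171, 0.0145]), 0.48)]
scene caul_place [(array([ 0.6328, -0.072 ,  0.0673]), 0.87)]
scene set_caul_center [(array([ 0.506 , -0.0801,  0.0639]), 0.45), (array([0.5702, 0.022 , 0.0001]), 0.28)]
scene next_hole [(array([ 0.6335, -0.0128,  0.0498]), 0.63), (array([ 0.5048, -0.0175,  0.0906]), 0.22)]
scene tight_plunger_knob [(array([ 0.502 , -0.021 ,  0.0908]), 0.55)]
scene panel [(array([ 0.5794, -0.1901,  0.0531]), 0.83), (array([0.4526, 0.5297, 0.0003]), 0.64)]
scene offcut [(array([ 0.5711,  0.0192, -0.002 ]), 0.51)]
```

View pics/top0.png

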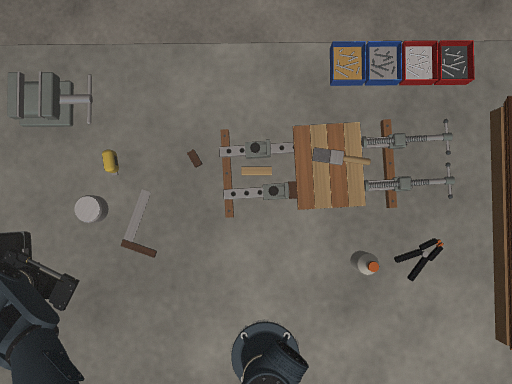

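```bash
python3 - <<'E'
from h import *
np.set_printoptions(precision=4,suppress=True)
p=robot.camera("top")
import json
Rm=cv2.Rodrigues(np.array(p["rvec"],float))[0];print(-Rm.T@np.array(p["tvec"]).ravel())
for q in["caul_center","lock_plunger_knob","clamp_open","panel"]:
    for r in robot.outline_of(p,q)[:2]:
        m=np.array(r["region"],np.uint8);ys,xs=np.nonzero(m)
        z={"caul_center":.03,"panel":.07}.get(q,.1)
        rc=cv2.minAreaRect(np.c_[xs,ys].astype(np.float32));b=cv2.boxPoints(rc)
        print(q,r["score"],m.sum(),[ray(p,c,z)[:2] for c in b],"mid",ray(p,rc[0],z)[:2],rc[0])
w=robot.camera("wrist");print(w["mount"],w["intrinsics"])
E
```

```text
[0.4309 0.0135 1.5094]
caul_center 0.59 153 [array([0.6216, 0.2414]), array([0.6366, 0.2174]), array([0.59  , 0.1883]), array([0.5751, 0.2123])] mid [0.6058 0.2148] (193.95506286621094, 158.028076171875)
lock_plunger_knob 0.55 1999 [array([0.6972, 0.1341]), array([ 0.7084, -0.5472]), array([ 0.6061, -0.5473]), array([0.5942, 0.1319])] mid [ 0.6514 -0.2083] (335.8663635253906, 138.92050170898438)
clamp_open 0.96 1890 [array([0.6949, 0.1344]), array([ 0.7084, -0.5442]), array([ 0.6089, -0.5446]), array([0.5947, 0.1318])] mid [ 0.6517 -0.2068] (335.34271240234375, 138.83563232421875)
clamp_open 0.54 527 [array([ 0.6194, -0.1416]), array([ 0.6186, -0.3039]), array([ 0.5778, -0.3034]), array([ 0.5785, -0.1413])] mid [ 0.5985 -0.2226] (341.0, 157.0)
panel 0.83 5048 [array([ 0.6996, -0.083 ]), array([ 0.7113, -0.2849]), array([ 0.4571, -0.2977]), array([ 0.445 , -0.0974])] mid [ 0.5777 -0.1909] (328.64202880859375, 165.2370147705078)
[[ 0.0006 -0.961  -0.2765  0.0774]
 [ 1.      0.0004  0.0006  0.    ]
 [-0.0005 -0.2765  0.961  -0.1626]
 [ 0.      0.      0.      1.    ]] [[320.6806   0.     251.9925]
 [  0.     320.6806 192.4697]
 [  0.       0.       1.    ]]
```

The open clamp is the upper bar in the picture (knob at pixel ~(258,148), wide gap to the panel at 294). The spare caul is at (194,158), lying at about 32° to world x. The clamp's x axis is at about 3°.

Request:
{"api": "servo_tool", "payload": {
  "rows": [-1,0,0,0,6.4,-1,0,0,0,6.4,-1,0,0,0,6.4,-1,0,0,0,6.4,-1,0,0,0,6.4]
}}

```text
time: 1.72
position: [0.2751, 0.5612, 0.2226]
tool_rot: [0.488, 0.873, 0.0, -0.0]
ft_force: [-0.1, 0.2, -0.1]
grip_width: 0.0874
grip_force: 0.0
```

Request:
{"api": "servo_tool", "payload": {
  "rows": [-1,-0.0312,0.0066,0.006,0,-1,-0.0312,0.0066,0.006,0,-1,-0.0312,0.0066,0.006,0,-1,-0.0312,0.0066,0.006,0,-1,-0.0312,0.0066,0.006,0]
}}

```text
time: 2.13
position: [0.3863, 0.4452, 0.1924]
tool_rot: [0.485, 0.874, 0.0, 0.0]
ft_force: [1.2, 0.1, -0.8]
grip_width: 0.0871
grip_force: 0.0
```

Request:
{"api": "servo_tool", "payload": {
  "rows": [-1,-0.0312,0.0066,0.006,0,-1,-0.0312,0.0066,0.006,0,-1,-0.0312,0.0066,0.006,0,-1,-0.0312,0.0066,0.006,0,-1,-0.0312,0.0066,0.006,0]
}}

```text
time: 2.55
position: [0.497, 0.3299, 0.1624]
tool_rot: [0.486, 0.874, 0.0, 0.0]
ft_force: [1.0, 0.2, 0.5]
grip_width: 0.0871
grip_force: 0.0
```

Request:
{"api": "servo_tool", "payload": {
  "rows": [-1,-0.0312,0.0066,0.006,0,-1,-0.0312,0.0066,0.006,0,-1,-0.0312,0.0066,0.006,0,-1,-0.0312,0.0066,0.006,0,-1,-0.0312,0.0066,0.006,0]
}}

```text
time: 2.97
position: [0.6074, 0.2148, 0.1323]
tool_rot: [0.486, 0.874, 0.0, 0.0]
ft_force: [1.3, 0.4, -0.4]
grip_width: 0.0867
grip_force: 0.0
```

```bash
cat >> h.py <<'E'
np.set_printoptions(precision=4,suppress=True)
def wrist(name=None):
    o=robot.get_obs();w=robot.camera("wrist");T=np.eye(4);T[:3,:3]=R.from_quat(o["tool_rot"]).as_matrix();T[:3,3]=o["position"]
    M=np.linalg.inv(T@np.array(w["mount"]));w2=dict(intrinsics=w["intrinsics"],rvec=cv2.Rodrigues(M[:3,:3])[0],tvec=M[:3,3])
    if name: cv2.imwrite(f"pics/{name}.png",w["pixels"][:,:,::-1])
    print("t",o["time"],"pos",o["position"],"yaw",yaw(o),"f",o["ft_force"],"w",o["grip_width"],o["grip_force"])
    return o,w,w2
def yaw(o):
    y=R.from_quat(o["tool_rot"]).as_matrix()[:,1];return np.degrees(np.arctan2(y[1],y[0]))
def rel(o,p): return R.from_quat(o["tool_rot"]).as_matrix().T@(np.array(p)-o["position"])
def rect(w,w2,q,z):
    for r in robot.outline_of(w,q)[:2]:
        ys,xs=np.nonzero(np.array(r["region"]));
        P=np.array([ray(w2,c,z)[:2] for c in zip(xs,ys)],np.float32)*1000
        print(q,r["score"],len(xs),cv2.minAreaRect(P))
E
python3 - <<'E'
from h import *
o,w,w2=wrist("w1")
rect(w,w2,"caul_center",.03)
for q in["caul_center"]: print(robot.place_of(w,q)[:2])
print(rel(o,[.606,.216,.006]))
E
```

```text
t 2.9667 pos [0.6074 0.2148 0.1323] yaw 31.874100458323774 f [ 1.2672  0.3766 -0.4476] w 0.08672775067190398 0.0
caul_center 0.58 1862 ((603.4214477539062, 219.755859375), (49.13159942626953, 29.74496078491211), 29.489362716674805)
[{'at': [0.6065, 0.2163, 0.0138], 'score': 0.89}]
[ 0.0018 -0.0006  0.1263]
```

View pics/w1.png

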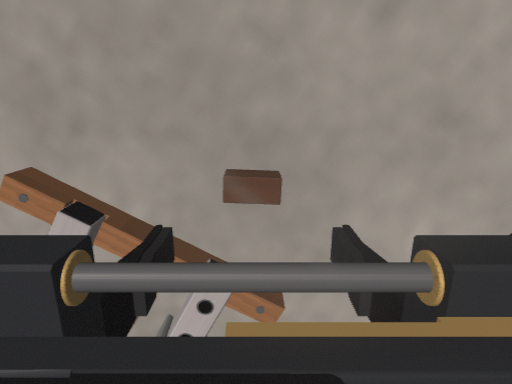

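The caul at (252,187) sits between the fingers, its +x side face visible at the top (rows 170-178). A small correction is enough before descending.

Request:
{"api": "servo_tool", "payload": {
  "rows": [-1,0.0024,-0.0007,0.025,2,-1,0,0,0.03,0,-1,0,0,0.03,0,-1,0,0,0.027,0,-1,0,0,0.014,0],
  "newtons": 25
}}

```text
time: 3.53
position: [0.6014, 0.2185, 0.0036]
tool_rot: [0.5, 0.866, -0.002, -0.002]
ft_force: [-0.1, -0.3, 0.5]
grip_width: 0.0873
grip_force: 0.0
```

Request:
{"api": "servo_tool", "payload": {
  "rows": [1,0,0,0,0,1,0,0,0,0,1,0,0,0,0,1,0,0,0,0,1,0,0,0,0],
  "newtons": 25
}}

```text
time: 3.95
position: [0.6057, 0.2181, 0.0085]
tool_rot: [0.501, 0.866, 0.001, 0.001]
ft_force: [0.6, -0.1, -0.1]
grip_width: 0.0614
grip_force: 0.0
```

Request:
{"api": "servo_tool", "payload": {
  "rows": [1,0,0,0,0,1,0,0,0,0,1,0,0,-0.03,0,1,0,0,-0.035,0,1,0,0,-0.035,0]
}}

```text
time: 4.37
position: [0.6035, 0.2175, 0.1068]
tool_rot: [0.501, 0.865, -0.001, -0.001]
ft_force: [0.8, -0.0, -0.5]
grip_width: 0.0502
grip_force: 25.0
```

```bash
python3 - <<'E'
from h import *
o,w,w2=wrist("w2")
p=robot.camera("top")
for q in["caul_place","next_hole","lock_plunger_knob"]: print(q,[ (d["at"],d["score"]) for d in robot.place_of(p,q)[:2]], [ (d["at"],d["score"]) for d in robot.place_of(w,q)[:1]])
# clamp axis from bar outline: top-face line fit on tail part
for n,pp,cp in (("top",p,p),):
  for q in("clamp_open","tight_plunger_knob"):
    m=np.array(robot.outline_of(pp,q)[0]["region"]);ys,xs=np.nonzero(m)
    P=np.array([ray(cp,c,.05)[:2] for c in zip(xs,ys)])
    for a,b in((.06,.1),(.0,.01),(-.075,-.05),(-.34,-.3),(.06,.09)):
      s=P[(P[:,1]>a)&(P[:,1]<b)]
      if len(s):print(q,a,s.mean(0),s[:,0].min(),s[:,0].max())
E
```

```text
t 4.3667 pos [0.6035 0.2175 0.1068] yaw 29.87135935103654 f [ 0.8436 -0.0299 -0.4689] w 0.05024015030834684 24.99989145901054
caul_place [([0.6354, -0.07, 0.065], 0.87)] []
next_hole [([0.6317, -0.0101, 0.0538], 0.6)] []
lock_plunger_knob [([0.632, 0.0311, 0.0855], 0.65)] []
clamp_open 0.06 [0.6255 0.0788] 0.6089504945565125 0.6452692920105675
clamp_open 0.0 [0.6298 0.0049] 0.6055554683418328 0.6541178495543309
clamp_open -0.075 [ 0.6325 -0.0625] 0.6173260348110958 0.6506639573946711
clamp_open -0.34 [ 0.649  -0.3193] 0.6312711250690389 0.6676613542882068
clamp_open 0.06 [0.6259 0.0742] 0.6089504945565125 0.6452692920105675
```

View pics/w2.png

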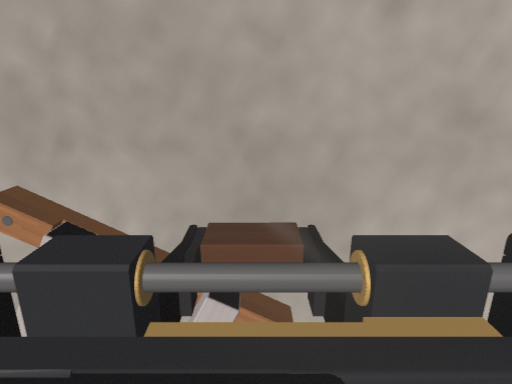

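Caul gripped squarely (opening 50.2 mm). I'll lift, turn to the clamp's axis (~3.4°), and go over the place to measure the panel's edge from near.

Request:
{"api": "servo_tool", "payload": {
  "rows": [1,0,0,-0.012,6.6,1,0,0,-0.012,6.6,1,0,0,-0.011,6.6,1,0,0,0,6.6,1,0,0,0,0]
}}

```text
time: 5.28
position: [0.6047, 0.2178, 0.1415]
tool_rot: [0.686, 0.728, 0.0, 0.0]
ft_force: [0.5, -0.5, -0.6]
grip_width: 0.0498
grip_force: 25.0
```

Request:
{"api": "servo_tool", "payload": {
  "rows": [1,-0.031,0.0014,0,0,1,-0.031,0.0014,0,0,1,-0.031,0.0014,0,0,1,-0.031,0.0014,0,0,1,-0.031,0.0014,0,0]
}}

```text
time: 5.7
position: [0.6201, 0.0623, 0.1403]
tool_rot: [0.684, 0.73, -0.001, -0.001]
ft_force: [0.6, 0.3, -0.0]
grip_width: 0.0496
grip_force: 25.0
```

Request:
{"api": "servo_tool", "payload": {
  "rows": [1,-0.031,0.0014,0,0,1,-0.031,0.0014,0,0,1,-0.031,0.0014,0,0,1,-0.031,0.0014,0,0,1,-0.031,0.0014,0,0]
}}

```text
time: 6.12
position: [0.6365, -0.0922, 0.1403]
tool_rot: [0.684, 0.729, -0.001, -0.001]
ft_force: [0.3, -0.6, -0.2]
grip_width: 0.0497
grip_force: 25.0
```

Request:
{"api": "servo_tool", "payload": {
  "rows": [1,0,0,0,0,1,0,0,0,0]
}}

```text
time: 6.28
position: [0.6368, -0.0927, 0.1403]
tool_rot: [0.686, 0.728, -0.0, -0.001]
ft_force: [-1.4, 0.7, -1.0]
grip_width: 0.0496
grip_force: 25.0
```

```bash
python3 - <<'E'
from h import *
o,w,w2=wrist("w3");cv2.imwrite("pics/w3b.png",cv2.resize(w["pixels"][:,:,::-1],(800,600)))
for q in["caul_place","next_hole","lock_plunger_knob","caul_center"]: print(q,[ (np.array(d["at"]),d["score"]) for d in robot.place_of(w,q)[:2]])
print(rel(o,[.6345,-.072,.065]))
np.savez("w3.npz",K=w2["intrinsics"],r=w2["rvec"],t=w2["tvec"])
E
```

```text
t 6.2833 pos [ 0.6368 -0.0927  0.1403] yaw 3.4269496324161506 f [-1.3705  0.7276 -0.9619] w 0.049626141750994536 24.999947547912598
caul_place [(array([ 0.6336, -0.0721,  0.0646]), 0.73)]
next_hole [(array([ 0.6316, -0.0138,  0.0523]), 0.77)]
lock_plunger_knob [(array([0.6302, 0.0229, 0.086 ]), 0.69)]
caul_center [(array([ 0.6395, -0.0947,  0.1484]), 0.57)]
[ 0.0207 -0.001   0.0753]
```

View pics/w3b.png

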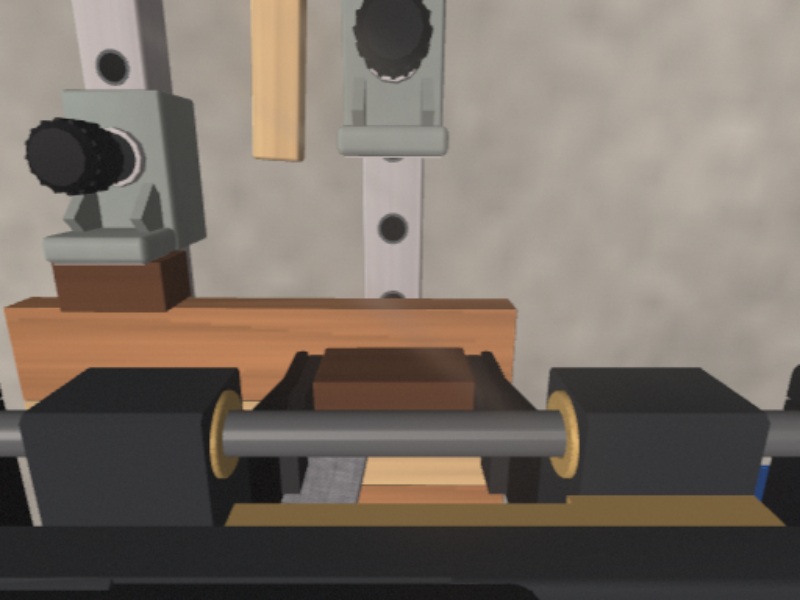

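```bash
python3 - <<'E'
from h import *
d=np.load("w3.npz");w=dict(intrinsics=d["K"],rvec=d["r"],tvec=d["t"])
s=.64
for n,u,v,z in[("panel top edge L",100,308,.07),("panel top edge",392,307.5,.07),("panel top edge R",510,307,.07),("panel bot edge",392,299,.05),("panel bot edge L",100,298,.05),("hole",393,229,.05),("hole under edge top rim",393,291,.05),("bar L",364,270,.05),("bar R",422,270,.05),("bar L2",365,180,.05),("bar R2",423,180,.05),("knob top",393,20,.101),("caul top +x edge L",315,381,.1643),("caul top +x edge R",473,381,.1643),("caul bot L",328,349,.1343),("caul bot R",464,349,.1343),("setcaul top front L",56,264,.08),("setcaul top R",165,311,.08)]:
    print(n,ray(w,(u*s,v*s),z))
E
```

```text
panel top edge L [ 0.4926 -0.0954  0.07  ]
panel top edge [ 0.6343 -0.0865  0.07  ]
panel top edge R [ 0.6914 -0.0828  0.07  ]
panel bot edge [ 0.6342 -0.0879  0.05  ]
panel bot edge L [ 0.4812 -0.0967  0.05  ]
hole [ 0.6326 -0.0512  0.05  ]
hole under edge top rim [ 0.6345 -0.0835  0.05  ]
bar L [ 0.6189 -0.0732  0.05  ]
bar R [ 0.6488 -0.0714  0.05  ]
bar L2 [ 0.6174 -0.028   0.05  ]
bar R2 [ 0.6458 -0.0263  0.05  ]
knob top [0.6278 0.0311 0.101 ]
caul top +x edge L [ 0.6112 -0.0827  0.1643]
caul top +x edge R [ 0.6588 -0.0798  0.1643]
caul bot L [ 0.6113 -0.0842  0.1343]
caul bot R [ 0.6602 -0.0812  0.1343]
setcaul top front L [ 0.4807 -0.0722  0.08  ]
setcaul top R [ 0.5287 -0.0916  0.08  ]
```

Request:
{"api": "servo_tool", "payload": {
  "rows": [1,0.012,0,0,0,1,0.0111,0,0,0,1,0,0,0.02,0,1,0,0,0.02,0,1,0,0,0.02,0]
}}

```text
time: 6.95
position: [0.6361, -0.0654, 0.0817]
tool_rot: [0.684, 0.729, 0.0, 0.0]
ft_force: [0.7, 0.7, -0.7]
grip_width: 0.0501
grip_force: 25.0
```

Request:
{"api": "servo_tool", "payload": {
  "rows": [1,0,0,0.01,0,1,0,0,0.005,0,1,0,0,0.002,0,1,0,0,0,0,1,0,0,0,0]
}}

```text
time: 7.37
position: [0.6367, -0.0677, 0.0655]
tool_rot: [0.685, 0.728, 0.0, 0.001]
ft_force: [-0.0, -0.1, 0.1]
grip_width: 0.0498
grip_force: 25.0
```

```bash
python3 - <<'E'
from h import *
o,w,w2=wrist("w4");cv2.imwrite("pics/w4b.png",cv2.resize(w["pixels"][:,:,::-1],(800,600)))
for q in["caul_center","lock_plunger_knob"]: print(q,[ (np.array(d["at"]),d["score"]) for d in robot.place_of(w,q)[:2]])
E
```

```text
t 7.3667 pos [ 0.6367 -0.0677  0.0655] yaw 3.498060698802419 f [-0.0038 -0.0828  0.1296] w 0.04983615067986123 24.999714887235314
caul_center [(array([ 0.6362, -0.0692,  0.0716]), 0.73)]
lock_plunger_knob [(array([0.6319, 0.0268, 0.0824]), 0.88)]
```

View pics/w4b.png

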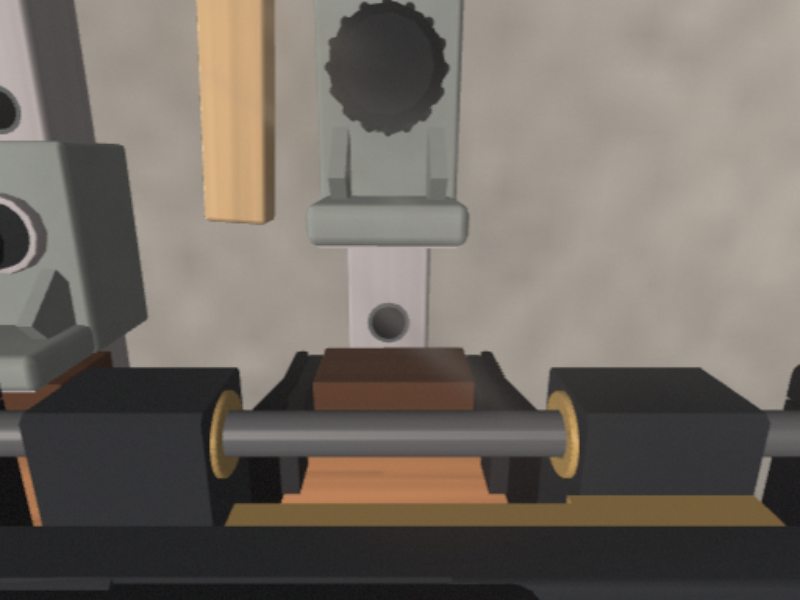

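```bash
python3 - <<'E'
from h import *
o,w,w2=wrist()
s=.64;h=o["position"][2]
for n,u,v,z in[("hole",388.5,322,.05),("bar L",349,330,.05),("bar R",428,330,.05),("knob top",387,66,.101),("caul bot L",325,349,h-.0065),("caul bot R",464,349,h-.0065)]+[("caul top L",315,381,h+.0235),("caul top R",473,381,h+.0235)]:
    print(n,ray(w2,(u*s,v*s),z))
E
```

```text
t 7.5167 pos [ 0.6366 -0.068   0.0656] yaw 3.4774222118954428 f [ 1.0871 -0.7211 -0.2092] w 0.0495961794625058 24.999785588588566
hole [ 0.6324 -0.0511  0.05  ]
bar L [ 0.6177 -0.0552  0.05  ]
bar R [ 0.6474 -0.0534  0.05  ]
knob top [0.6278 0.0286 0.101 ]
caul bot L [ 0.61   -0.0597  0.0591]
caul bot R [ 0.6601 -0.0567  0.0591]
caul top L [ 0.6108 -0.0581  0.0891]
caul top R [ 0.6586 -0.0553  0.0891]
```

Request:
{"api": "servo_tool", "payload": {
  "rows": [1,-0.0015,-0.001,0.003,0,1,0,0,0.003,0,1,0,0,0.002,0,1,0,0,0,0]
}}

```text
time: 7.9
position: [0.6349, -0.0696, 0.0576]
tool_rot: [0.685, 0.728, -0.0, 0.0]
ft_force: [-1.9, -0.6, 6.5]
grip_width: 0.0499
grip_force: 25.0
```

Request:
{"api": "servo_tool", "payload": {
  "rows": [1,0,0,0.001,0,1,0,0,0,0]
}}

```text
time: 8.07
position: [0.6349, -0.0696, 0.0576]
tool_rot: [0.685, 0.728, -0.0, 0.0]
ft_force: [-3.7, 0.3, 12.0]
grip_width: 0.0498
grip_force: 25.0
```

Request:
{"api": "servo_tool", "payload": {
  "rows": [1,0,0,-0.001,0,-1,0,0,0,0,-1,0,0,0,0,-1,0,0,0,0,-1,0,0,0,0]
}}

```text
time: 8.48
position: [0.6348, -0.0693, 0.056]
tool_rot: [0.685, 0.728, -0.0, -0.0]
ft_force: [-0.5, -0.6, -0.7]
grip_width: 0.069
grip_force: 0.0
```

Request:
{"api": "servo_tool", "payload": {
  "rows": [-1,0,0,0,0,-1,0,0,0,0,-1,0,0,-0.02,0,-1,0,0,-0.03,0,-1,0,0,-0.03,0]
}}

```text
time: 8.9
position: [0.6339, -0.069, 0.136]
tool_rot: [0.685, 0.728, -0.001, -0.002]
ft_force: [0.6, -0.0, -0.2]
grip_width: 0.0869
grip_force: 0.0
```

```bash
python3 - <<'E'
from h import *
o,w,w2=wrist();cv2.imwrite("pics/w5b.png",cv2.resize(w["pixels"][:,:,::-1],(800,600)))
for q in["caul_center","lock_plunger_knob","next_hole"]: print(q,[ (np.array(d["at"]),d["score"]) for d in robot.place_of(w,q)[:2]])
rect(w,w2,"caul_center",.08)
print(rel(o,[.628,.0286,.07]))
E
```

```text
t 8.9 pos [ 0.6339 -0.069   0.136 ] yaw 3.4797701486185866 f [ 0.5954 -0.0256 -0.1671] w 0.08685691468686949 0.0
caul_center [(array([ 0.6329, -0.0734,  0.0651]), 0.68)]
lock_plunger_knob [(array([0.6325, 0.0268, 0.0852]), 0.7)]
next_hole []
caul_center 0.74 2758 ((633.0933227539062, -67.1081314086914), (49.750709533691406, 30.367773056030273), 3.58258318901062)
[0.0977 0.0002 0.0662]
```

View pics/w5b.png

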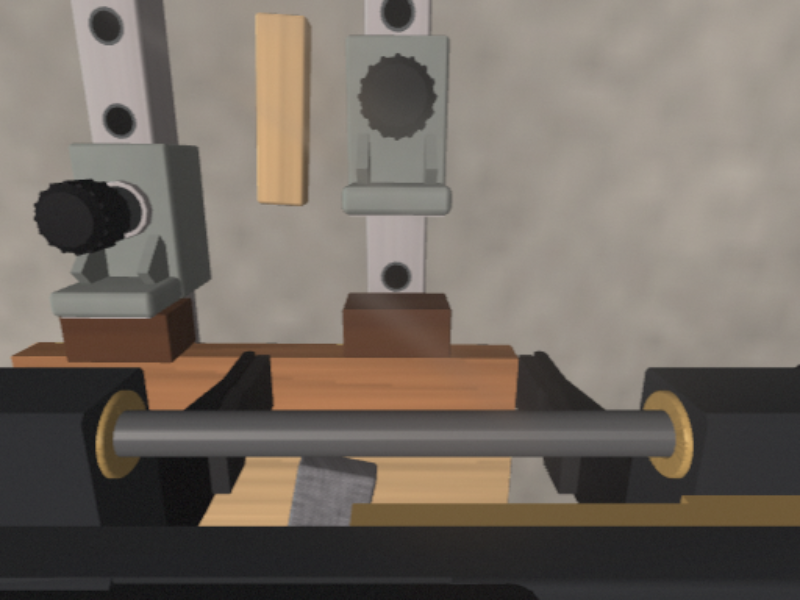

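Caul stands square on the bar at (0.633,-0.070), a gap of ~4 mm to the panel; the panel and snug clamp are unmoved. Now for the knob.

Request:
{"api": "servo_tool", "payload": {
  "rows": [-1,0.0325,0,0,0,-1,0.0325,0,0,0,-1,0.0322,0,0,0,-1,0,0,0.02,0,-1,0,0,0.02,0]
}}

```text
time: 9.57
position: [0.6286, 0.0301, 0.0956]
tool_rot: [0.684, 0.729, 0.0, -0.0]
ft_force: [0.1, -1.7, -0.1]
grip_width: 0.0871
grip_force: 0.0
```

Request:
{"api": "servo_tool", "payload": {
  "rows": [-1,0,0,0.016,0,-1,0,0,0.01,0,-1,0,0,0,0,-1,0,0,0,0]
}}

```text
time: 9.9
position: [0.6282, 0.0277, 0.0692]
tool_rot: [0.685, 0.728, -0.001, -0.001]
ft_force: [0.5, 0.2, 0.7]
grip_width: 0.0872
grip_force: 0.0
```

Request:
{"api": "servo_tool", "payload": {
  "rows": [1,0,0,0,0,1,0,0,0,0,1,0,0,0,0,1,0,0,0,0,1,0,0,0,0],
  "newtons": 40
}}

```text
time: 10.32
position: [0.6294, 0.0276, 0.0712]
tool_rot: [0.685, 0.728, 0.0, 0.0]
ft_force: [0.3, -0.7, -0.8]
grip_width: 0.0615
grip_force: 0.0
```

Request:
{"api": "servo_tool", "payload": {
  "rows": [1,0,0,0,0,1,0,0,0,0,1,0,0,0,0,1,0,0,0,0,1,0,0,0,0]
}}

```text
time: 10.73
position: [0.629, 0.0277, 0.0705]
tool_rot: [0.685, 0.728, -0.0, -0.0]
ft_force: [-0.1, 0.3, -0.7]
grip_width: 0.0284
grip_force: 0.0
```

Request:
{"api": "servo_tool", "payload": {
  "rows": [1,0,0,0,0,1,0,0,0,0,1,0,0,0,0]
}}

```text
time: 10.98
position: [0.6291, 0.0277, 0.0705]
tool_rot: [0.685, 0.728, 0.0, 0.0]
ft_force: [0.2, -0.3, -0.3]
grip_width: 0.0266
grip_force: 40.0
```

Request:
{"api": "servo_tool", "payload": {
  "rows": [1,0,0,-0.003,0,1,0,0,-0.003,0,1,0,0,-0.003,0,1,0,0,-0.003,0,1,0,0,0,0]
}}

```text
time: 11.4
position: [0.6291, 0.0277, 0.0828]
tool_rot: [0.685, 0.728, 0.0, 0.0]
ft_force: [1.2, -0.3, -5.2]
grip_width: 0.0265
grip_force: 40.0
```

Request:
{"api": "servo_tool", "payload": {
  "rows": [1,-0.005,0,0,0,1,-0.01,0,0,0,1,-0.01,0,0,0,1,-0.01,0,0,0,1,-0.005,0,0,0]
}}

```text
time: 11.82
position: [0.6314, -0.0139, 0.0824]
tool_rot: [0.686, 0.728, -0.0, -0.0]
ft_force: [1.7, 2.4, -4.3]
grip_width: 0.0269
grip_force: 40.0
```

Request:
{"api": "servo_tool", "payload": {
  "rows": [1,0,0,0,0,1,0,0,0,0]
}}

```text
time: 11.98
position: [0.6314, -0.0141, 0.0824]
tool_rot: [0.686, 0.728, -0.001, 0.0]
ft_force: [1.1, -2.3, -7.0]
grip_width: 0.0271
grip_force: 40.0
```

Request:
{"api": "servo_tool", "payload": {
  "rows": [1,0.0018,0,0,0,1,0,0,0,0,1,0,0,0.003,0,1,0,0,0.003,0,1,0,0,0,0]
}}

```text
time: 12.4
position: [0.6312, -0.0103, 0.076]
tool_rot: [0.685, 0.728, -0.0, -0.0]
ft_force: [1.2, -2.2, -5.3]
grip_width: 0.0265
grip_force: 40.0
```

Request:
{"api": "servo_tool", "payload": {
  "rows": [1,0,0,0.002,0,1,0,0,0.002,0,1,0,0,0.0015,0,1,0,0,0,0]
}}

```text
time: 12.73
position: [0.6313, -0.0107, 0.0709]
tool_rot: [0.685, 0.728, -0.0, 0.0]
ft_force: [0.4, -2.9, -4.3]
grip_width: 0.0269
grip_force: 40.0
```

Request:
{"api": "servo_tool", "payload": {
  "rows": [1,-0.001,0,0.001,0,1,0,0,0.0005,0,1,0,0,0,0]
}}

```text
time: 12.98
position: [0.6313, -0.0109, 0.0705]
tool_rot: [0.685, 0.728, 0.0, -0.0]
ft_force: [-2.0, 0.8, 4.1]
grip_width: 0.0266
grip_force: 40.0
```

Request:
{"api": "servo_tool", "payload": {
  "rows": [1,0,0,0.001,0,1,0,0,0,0,1,0,0,0,0]
}}

```text
time: 13.23
position: [0.6314, -0.0109, 0.0704]
tool_rot: [0.685, 0.728, 0.0, -0.0]
ft_force: [-4.2, -0.3, 9.0]
grip_width: 0.0269
grip_force: 40.0
```

Request:
{"api": "servo_tool", "payload": {
  "rows": [1,0,0,0.001,0,1,0,-0.0005,0.0005,0,1,0,0,0,0,1,0,0,0,0],
  "newtons": 50
}}

```text
time: 13.57
position: [0.6314, -0.0109, 0.0704]
tool_rot: [0.685, 0.728, 0.001, 0.001]
ft_force: [-4.3, 0.9, 16.2]
grip_width: 0.0269
grip_force: 50.0
```

Request:
{"api": "servo_tool", "payload": {
  "rows": [1,0,0,0,0,1,0,0,0,0,1,0,0,0,0,1,0,0,0,0]
}}

```text
time: 13.9
position: [0.6314, -0.0109, 0.0703]
tool_rot: [0.685, 0.728, 0.001, 0.001]
ft_force: [-4.9, 0.5, 15.4]
grip_width: 0.0273
grip_force: 50.0
```

```bash
python3 - <<'E'
from h import *
o,w,w2=wrist()
s=robot.camera("scene");im=s["pixels"][:,:,::-1]
P=cv2.projectPoints(np.array([[.63,-.03,.07]]),np.array(s["rvec"],float),np.array(s["tvec"],float),np.array(s["intrinsics"]),None)[0].ravel();print(P)
u,v=P.astype(int);c=im[max(v-75,0):v+75,max(u-100,0):u+100]
cv2.imwrite("pics/s6.png",cv2.resize(c,None,fx=4,fy=4,interpolation=cv2.INTER_CUBIC))
t=robot.camera("top")
for q in["set_caul_center","tight_plunger_knob","panel","offcut","caul_center","lock_plunger_knob"]: print(q,[(np.array(d["at"]),d["score"]) for p in(s,t,w) for d in robot.place_of(p,q)[:1]])
E
```

```text
t 13.9 pos [ 0.6314 -0.0109  0.0703] yaw 3.493795098460408 f [-4.8774  0.4704 15.3538] w 0.02729563690627143 49.99891801737249
[226.9725 227.6897]
set_caul_center [(array([ 0.5034, -0.0808,  0.0692]), 0.39), (array([ 0.5066, -0.0811,  0.0655]), 0.65)]
tight_plunger_knob []
panel [(array([ 0.5792, -0.1903,  0.0552]), 0.55), (array([ 0.5766, -0.1925,  0.0493]), 0.62)]
offcut [(array([ 0.5693,  0.0207, -0.0014]), 0.67), (array([ 0.3239,  0.3922, -0.0011]), 0.17), (array([ 0.5681,  0.022 , -0.0026]), 0.82)]
caul_center [(array([ 0.6338, -0.0717,  0.0629]), 0.44)]
lock_plunger_knob [(array([ 0.3133, -0.4842,  0.0014]), 0.56), (array([ 0.6366, -0.0114,  0.0845]), 0.59)]
```

View pics/s6.png

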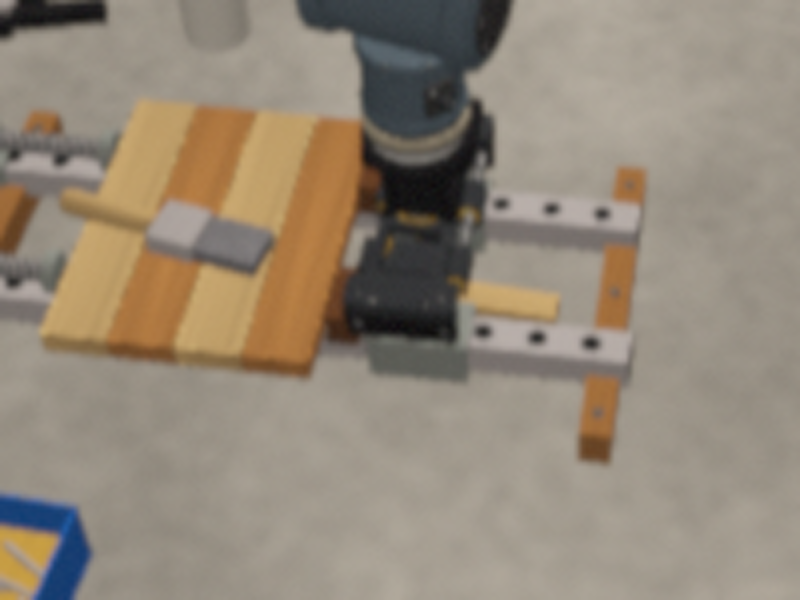

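The slide has moved by one hole and the caul stands between jaw and panel (crop ~(342,300)). The knob is at its home height under about 15 N of push, and everything else is unmoved.

```bash
python3 -c "
from rig import robot
print(robot.hand_in())"
```

```text
the job is handed in; nothing more can be done
None
```

The job is handed in: the caul stands on the open clamp's bar about 4 mm from the panel, the tail slide is pinned in the next hole, and the arm holds the knob at its home height with about 15 N of push. The last pictures showed nothing else moved, though they did not pick up the snug clamp's knob.

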